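# Gauge rod through the sampling-station guide

### The job

Swing the sampling station's sprung lever all the way to its stop, so that it pushes the shutter off the guide hole, and let the lever spring fully back. Then take the long square-headed gauge rod from its stand and lower it upright through the guide hole, without the rod touching any part of the station, until its tip is about 20 mm below the underside of the guide block. Finish there, still gripping the rod and holding it still and centred in the hole; leave the short rod, the tube rack and the bottle alone.

Things in the scene. Friction and masses are not known exactly. Their poses are not given: they have to be found in the camera images.
- station: Sampling station, fixed: grey base plate 130 x 170 x 12 mm, two upright white side walls (12 mm thick, at y = -75 and +75) carrying an aluminium guide block 70 (x) x 170 (y) x 25 mm whose top is 100 mm and underside 75 mm above the table; open at front and back under the block. Origin under its centre on the table, z up; the guide hole is straight above it. On the block's top at y = +55 stands a steel pivot post (14 mm across, 24 mm tall) that carries shutter and lever
- guide_mouth (a point): centre of the guide hole at the guide block's top face. The hole is vertical, round, 24 mm across, 25 mm deep, open below; under it 63 mm of free air down to the base plate's top
- guide_exit (a point): centre of the guide hole at the guide block's underside, 25 mm below guide_mouth
- lever (a joint): angle of the sprung lever about the vertical pivot: 0 at rest, 1.0 at its stop, growing counter-clockwise seen from above. A spring returns it to 0 when let go; pushing at the knob takes about 1.2 N at the start and 4.5 N at the stop. The lever's arm is a flat dark bar (14 mm wide, 6 mm thick, underside 113 mm above the table), which turns the shutter by a drive pin in the opening direction only
- lever_knob (a point): centre of the top of the lever's upright black handle: a cylinder 14 mm across that rises 39 mm above the arm, top 158 mm above the table, 90 mm from the pivot axis; it is pushed sideways, along its arc, by fingers placed beside it. The point moves with the lever
- lever_pivot (a point): point on the vertical axis on which lever and shutter turn, 115 mm above the table, 55 mm from the guide hole's axis; moves only with the station
- shutter (a joint): angle of the shutter: 0 covers the guide hole, about 0.95 when the lever has pushed it to its stop (the hole is then wholly clear), growing counter-clockwise seen from above. Friction keeps it where the lever leaves it
- shutter_disc (a point): centre of the top of the shutter's flat steel disc, 34 mm across, 3 mm thick, its top 106 mm above the table
- stand: White fixed gauge stand, 70 (x) x 160 (y) x 105 mm: a 10 mm thick top plate on two end walls at y = -74 and +74, open at front and back, with two holes 14 mm across at y = -40 and +40. Origin under its centre on the table, z up. Each rod hangs upright in a hole, its head resting on the plate; which hole holds which rod varies
- long_rod: Long gauge rod, about 70 g, upright in the stand: steel shank 8 mm in diameter and 95 mm long below a grey head 22 x 22 mm square and 45 mm tall, to be gripped by its flat sides. Origin at the shank's lower tip, z up along the rod; x and y are the normals of the head's flat sides. The head's underside is 95 mm and its top 140 mm above the tip
- rod_tip (a point): lower tip of the long rod, on its axis
- rod_head (a point): centre of the long rod's square head, 117.5 mm above its tip
- short_rod: Bystander: short gauge rod in the other hole, shank 8 mm in diameter and 55 mm long below a round grey head 28 mm across and 30 mm tall. Origin at its lower tip, z up
- tube_rack: Bystander: black rack 142 x 76 x 35 mm with white, purple-capped tubes up to 98 mm high. Loose; origin under its centre
- reagent: Bystander: white reagent bottle 64 mm across and 130 mm tall. Loose; origin under its centre

How it is judged:
By the outcome, as a careful person would: the job done as asked, in the order asked, and still so for the second after the job is handed in, while the arm keeps its last pose, push and grip.
It also fails if it takes over 72 s, if anything falls off the work surface, if the arm or the gripper's body presses on something with over 40 N, if the wrist force passes 120 N, or if a joint passes its speed limit or range.

### The arm

A 6-joint arm with a two-finger parallel gripper is mounted at the origin on the work surface. World frame = base frame: x ahead of the robot, y to its left, z up, the work surface at z = 0. Lengths are in m, angles in degrees, forces in N, time in s.
With the tool pointing down it reaches from about 0.4 to 0.925 m from the base axis. Payload 12.5 kg.
Tool frame: the origin (TCP) lies on the centre line of the jaws, within the pads' length; the fingertips stand 8 mm ahead of it and the grasp point (between the pads) lies 11 mm behind it; z points along the fingers, y is the line along which they close (so a half turn about z gives the same grasp; the last joint's range is limited). The gripper opens to 95 mm and grips with 3 to 60 N. Pads are 20 mm wide; open, the fingers measure 119 mm over their backs; the gripper's body (75 mm by 180 mm) begins 59 mm behind the grasp point.
Start: joints at [-6.05, 28.126, 89.318, -0, 62.55, -6.05], TCP at [0.625, 0, 0.223] pointing down, gripper open.
Joint ranges: [-177.58, 177.58], [-47.91, 125.51], [2.72, 160], [-65.01, 245.01], [3.68, 167.84], [-153.87, 153.87]. Speed limits (degrees/s): [127.2, 127.2, 159.86, 180, 180, 180].

### API

Orientations are given as a 3x3 rotation matrix whose columns are the frame's x, y, z axes.
In Python, from workcell import sensors, capture, order gives the robot as it stands.
- The arm moves only by the tool jog_arm, never from a script. Its argument "steps" is text: rows parted by semicolons, each of 5 numbers parted by spaces: the shift along the world's x, y, z in m, then the turn about the world's z in rad, then the closure, from -1 (fully open) to 1 (shut), so that 0 is half open. In form: dx dy dz spin gripper; .... A call has 1 to 20 rows; each row is the pose to reach, as a shift and turn from the pose commanded when the call began; what a row does not reach only later rows make up. A row lasts 1/12 s, in which the tool goes at most 41.7 mm and 7.16 degrees, less where a joint would pass 70% of its speed; a pose out of reach is approached as far as the arm can. A call with a gripper value outside its range is refused whole. The fingers move at their own pace and stop on an object; "newtons" is the grip in N (left out, the last holds). Time passes only in rows, so rows that repeat a pose let the fingers close. It gives the time, the measured TCP pose, the force, the opening and the grip force at its end, in the units of the state.
- sensors.sense(): the state, without advancing time (a new reading comes with each control period).
- capture(name): name is "scene" or "side" or "wrist"; returns a dict with "img" (400x640x3 uint8, red, green, blue), "range_z" (400x640 float32, m along the optical axis (not along the pixel's ray), 0 where there is no reading), "mtx" (3x3 intrinsics, pixels), "rvec" (rotation vector, rad) and "tvec" (3), from world to camera coordinates, as OpenCV has them. Camera axes: x right, y down, z forward; pixel columns grow to the right and rows downward; lengths in m; the calibration is good to about 2 mm. A picture is of the moment at which its call begins.
- order.close_job(): hands the job in; it is judged then, once.
The state is a dict: "time": time; "joint_positions": joint angles; "qd": joint speeds; "joint_torque": joint torques, N m; "tool_pos": TCP position; "tcp_rot": TCP orientation; "force": force on the tool from outside, world axes, zero at the start; "wrist_torque": the same for the moment, N m; "gripper_width": finger opening in m; "grasp_force": force on a finger pad.
Only numpy, scipy, OpenCV 4.12 (cv2) and the standard library are available. Lean on these libraries where they do the work, as an engineer would, in place of code of your own. Each camera call takes 0.05 s, during which the arm holds its last target. There are 200 camera calls.

## Working session

There is one attempt and no reset: what is moved stays moved. The work goes in short steps, Python scripts to look and compute and a tool call to move; the robot and the scene stay as the last step left them, time stands still between calls to the robot, and variables do not carry over. Pictures are saved under pics/ and viewed, at most 10 in all, crops included, and the job is handed in when it is done.

Besides the shell and the picture viewer there is one more tool, called after "Emit:" as a command line: name --argument value ..., lists and objects as JSON in quotes. jog_arm: Moves the arm, as the interface text tells. Its arguments: {"type":"object","properties":{"steps":{"type":"string"},"newtons":{"type":"number"}},"required":["steps"]}

```bash
ls; mkdir -p pics; cat > h.py <<'E'
import numpy as np, cv2
from workcell import sensors, capture, order
def snap(n,f):
    d=capture(n); cv2.imwrite('pics/'+f,d['img'][:,:,::-1]); np.savez('pics/'+f[:-4]+'.npz',**d); return d
def cloud(d):
    K=d['mtx'];R=cv2.Rodrigues(np.array(d['rvec'],float))[0];t=np.array(d['tvec']).ravel()
    z=d['range_z'];v,u=np.mgrid[:z.shape[0],:z.shape[1]]
    c=np.stack([(u-K[0,2])/K[0,0]*z,(v-K[1,2])/K[1,1]*z,z],-1)
    P=(c-t)@R; P[z==0]=np.nan
    return P
def proj(d,X):
    return cv2.projectPoints(np.array(X,float).reshape(-1,3),np.array(d['rvec'],float),np.array(d['tvec'],float),np.array(d['mtx'],float),None)[0].reshape(-1,2)
E
python3 - <<'E'
from h import *
a=snap('scene','a.png');b=snap('side','b.png')
for d in(a,b):
    R=cv2.Rodrigues(np.array(d['rvec'],float))[0];print(-R.T@np.array(d['tvec']).ravel(), R[2])
cv2.imwrite('pics/ab.png',cv2.resize(np.vstack([a['img'],b['img']])[:,:,::-1],(480,600)))
print(sensors.sense())
E
```

```text
pics
[ 0.9336144  -0.76592671  0.71090193] [-0.36462426  0.72596885 -0.58311095]
[-0.01949808  0.69200007  0.8748319 ] [ 0.49501341 -0.59102452 -0.63690795]
{'time': 0.1, 'joint_positions': array([-6.05100583e+00,  2.81593092e+01,  8.93467279e+01,  1.93454529e-03,
        6.25499458e+01, -6.04751611e+00]), 'qd': array([-0.06802132, -0.19897977,  0.04889927,  0.00901345, -0.04474583,
        0.03693693]), 'joint_torque': array([ 2.47082615e-03, -6.13621187e+01, -2.58604574e+01,  6.93451893e-02,
        4.70101309e-02, -2.07912552e-05]), 'tool_pos': array([6.24789662e-01, 4.67361319e-05, 2.22134630e-01]), 'tcp_rot': array([[ 7.65504577e-05,  9.99999528e-01, -9.68482677e-04],
       [ 9.99999988e-01, -7.64218842e-05,  1.32794051e-04],
       [ 1.32719975e-04, -9.68492831e-04, -9.99999522e-01]]), 'force': array([ 1.06484018, -0.73617362,  0.51071045]), 'wrist_torque': array([ 0.02301096, -0.03118674, -0.016101  ]), 'grasp_force': 0.0, 'gripper_width': 0.09521573251863774}
```

View pics/a.png

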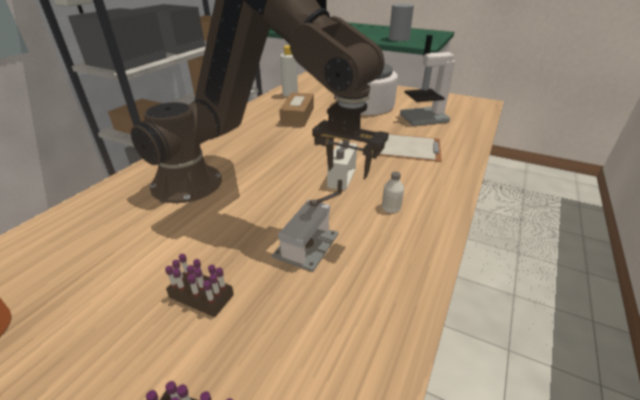

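View pics/b.png

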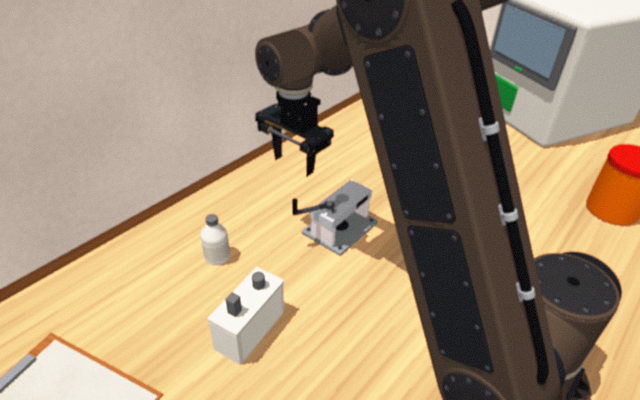

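Scene shows the station near (308,235), with the lever knob near (340,185), and the stand behind at (345,165). In the side view, the stand is at (248,312), with the square head at (234,303) and the round head at (258,280). The station is at (340,215) and its knob at (295,206).

```bash
cat > m.py <<'E'
from h import *
for f in 'ab':
    d=dict(np.load(f'pics/{f}.npz'));P=cloud(d)
    print(f)
    boxes={'a':dict(station=(270,190,345,275),stand=(325,140,360,195)),'b':dict(station=(285,175,380,250),stand=(205,262,290,365))}[f]
    for k,(u0,v0,u1,v1) in boxes.items():
        Q=P[v0:v1,u0:u1].reshape(-1,3);Q=Q[np.isfinite(Q[:,0])]
        h,e=np.histogram(Q[:,2],np.arange(-.01,.2,.01));print(k,h)
        lv=(.095,.104) if k=='station' else (.1,.11)
        T=Q[(Q[:,2]>lv[0])&(Q[:,2]<lv[1])].astype(np.float32)
        if len(T)>5: print(k,'top',len(T),T.mean(0),cv2.minAreaRect(T[:,:2]))
        for zr in [(.112,.125),(.125,.165)]:
            H=Q[(Q[:,2]>zr[0])&(Q[:,2]<zr[1])]
            if len(H): print(zr,len(H),np.median(H,0),H.min(0),H.max(0))
E
python3 m.py
```

```text
a
station [ 573 2906  944   96   92   77   79   80   68  147  259  852   88   88
    0    0    0    0    0    0]Traceback (most recent call last):
  File "m.py", line 11, in <module>
    if len(T)>5: print(k,'top',len(T),T.mean(0),cv2.minAreaRect(T[:,:2]))
                                                ~~~~~~~~~~~~~~~^^^^^^^^^
cv2.error: OpenCV(4.12.0) /io/opencv/modules/imgproc/src/convhull.cpp:143: error: (-215:Assertion failed) total >= 0 && (depth == CV_32F || depth == CV_32S) in function 'convexHull'
```

```bash
sed -i 's/minAreaRect(T\[:,:2\])/minAreaRect(np.ascontiguousarray(T[:,:2]))/' m.py; python3 m.py
```

```text
a
station [ 573 2906  944   96   92   77   79   80   68  147  259  852   88   88
    0    0    0    0    0    0]
station top 888 [ 0.5504383  -0.11177333  0.10083108] ((0.5463990569114685, -0.09415683895349503), (0.07215329259634018, 0.17271935939788818), 1.0073580741882324)
(0.112, 0.125) 164 [ 0.56179935 -0.01143222  0.11972048] [ 0.52445339 -0.05313683  0.11272111] [0.593208   0.04109749 0.12493166]
(0.125, 0.165) 11 [ 0.55232938 -0.03349473  0.12591959] [ 0.54021213 -0.0464245   0.12559178] [0.59267039 0.0392838  0.12738485]
stand [ 94 567  60  54  50  58  61  61  55  41  46 259  43  53  73  12  22   1
   0   0]
stand top 259 [0.49920708 0.2750569  0.10625006] ((0.48741912841796875, 0.28983280062675476), (0.06961670517921448, 0.16220742464065552), 10.132940292358398)
(0.112, 0.125) 66 [0.57031837 0.03946878 0.11966513] [0.47669812 0.01465906 0.11214451] [0.593208   0.34305707 0.12474003]
(0.125, 0.165) 130 [0.50293472 0.23988061 0.13550561] [0.47017277 0.03221151 0.12531852] [0.59310414 0.34457642 0.16002812]
b
station [2762 1308  775  102  102   93   90   80  110  181  824  334 
[... 270 characters left out ...]
376 -0.05396946  0.1120004 ] [0.59035534 0.04749974 0.12450629]
(0.125, 0.165) 80 [0.58190425 0.04254699 0.14453314] [ 0.53894859 -0.03733006  0.12503322] [0.59145103 0.0486245  0.16177311]
stand [3021 2253  136  134  119  117  126  113  114  102  190 1792   92   96
  168  120   26    0    0    0]
stand top 1792 [0.47858414 0.29800415 0.10408344] ((0.4853361248970032, 0.29023277759552), (0.07292130589485168, 0.1625085026025772), 10.057930946350098)
(0.112, 0.125) 124 [0.47836564 0.3197234  0.11842478] [0.46547361 0.24470038 0.11220976] [0.49717343 0.34205578 0.12491947]
(0.125, 0.165) 362 [0.48065493 0.32477639 0.13515772] [0.46504771 0.2384951  0.12510274] [0.50550611 0.3423914  0.15237525]
```

```bash
python3 - <<'E'
from h import *
a=dict(np.load('pics/a.npz'));b=dict(np.load('pics/b.npz'))
P=cloud(b);Q=P[175:250,285:380].reshape(-1,3);K=Q[Q[:,2]>.135];print('knob',len(K),K.mean(0),K.min(0),K.max(0))
Q=P[262:365,205:290].reshape(-1,3)
T=Q[Q[:,2]>.128];A=T[T[:,1]>.29];B=T[T[:,1]<.29]
for h in(A,B):print(len(h),h.mean(0),h.max(0),h.min(0))
print(proj(b,[(.4794,.3294,.15),(.4933,.2506,.135),(.5455,-.0943,.106),(.5436,-.0393,.124),(.584,.043,.158)]))
print(proj(a,[(.4794,.3294,.15),(.5455,-.0943,.106),(.5436,-.0393,.124),(.584,.043,.158)]))
Q=P[210:265,195:235].reshape(-1,3);Q=Q[Q[:,2]>.03];print('bottle',Q.mean(0),Q.max(0))
E
```

```text
knob 66 [0.5823511  0.03869659 0.15590278] [0.57297355 0.00196374 0.13561204] [0.59145103 0.04850785 0.21846746]
207 [0.47502845 0.33229025 0.14364364] [0.49062229 0.34219163 0.15237525] [0.46504771 0.31833747 0.12806185]
128 [0.49053764 0.25223901 0.13322867] [0.50550611 0.26541608 0.13756792] [0.47705624 0.2384951  0.12838484]
[[231.93634441 296.45394516]
 [257.29554979 275.14839483]
 [341.94101124 197.31936847]
 [329.02231218 202.22966754]
 [293.99720661 199.95408159]]
[[345.57069856 136.07585444]
 [304.68088044 216.50035875]
 [313.41489289 200.40956516]
 [339.11899841 179.54676019]]
bottle [0.69186727 0.20434337 0.08090417] [0.73003133 0.22813555 0.13202653]
```

Emit:
jog_arm --steps "0.005 0.04 0 0 1; 0.01 0.043 0 0 1; 0.01 0.043 0 0 1; 0.01 0.043 0 0 1; 0.01 0.043 0 0 1; 0.01 0.043 0 0 1" --newtons 10

```text
time: 0.6
tool_pos: [0.6348, 0.0423, 0.2226]
tcp_rot: [[0.001, 1.0, -0.0], [1.0, -0.001, -0.0], [-0.0, -0.0, -1.0]]
force: [1.0, 0.1, -0.7]
gripper_width: 0.0604
grasp_force: 0.0
```

Emit:
jog_arm --steps "-0.005 0 0 0 1; -0.005 0 0 0 1; -0.005 0 0 0 1; -0.005 0 0 0 1; -0.005 0 0 0 1; -0.005 0 0 0 1; -0.005 0 0 0 1; -0.005 0 0 0 1; -0.005 0 0 0 1; -0.005 0 0 0 1; -0.005 0 0 0 1; -0.005 0 0 0 1; -0.005 0 -0.02 0 1; -0.005 0 -0.045 0 1; -0.005 0 -0.07 0 1; -0.005 0 -0.085 0 1; -0.005 0 -0.085 0 1; -0.005 0 -0.085 0 1"

```text
time: 2.1
tool_pos: [0.63, 0.043, 0.1374]
tcp_rot: [[-0.0, 1.0, -0.001], [1.0, 0.0, 0.0], [0.0, -0.001, -1.0]]
force: [0.4, -0.4, 0.4]
gripper_width: 0.0002
grasp_force: 0.0
```

```bash
python3 - <<'E'
from h import *
a=snap('scene','c.png');b=snap('side','d.png')
A=cv2.resize(a['img'][110:290,230:430],(600,540));B=cv2.resize(b['img'][130:270,220:400],(600,467))
cv2.imwrite('pics/c1.png',A[:,:,::-1]);cv2.imwrite('pics/d1.png',B[:,:,::-1])
E
```

```text
(no output)
```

View pics/d1.png

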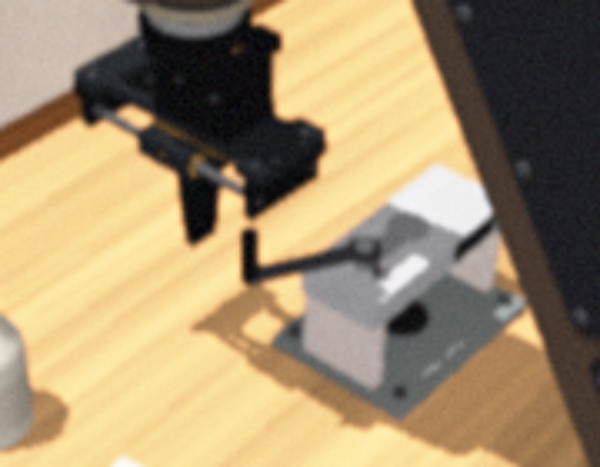

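The closed fingers stand at about (200,225) in the crop, clear on the +x side of the knob (250,255). The path for the push is free.

Emit:
jog_arm --steps "-0.01 0 0 0 1; -0.02 0 0 0 1; -0.03 0.001 0 0 1; -0.04 0.003 0 0 1; -0.05 0.005 0 0 1; -0.06 0.006 0 0 1; -0.07 0.006 0 0 1; -0.08 0.005 0 0 1; -0.088 0.003 0 0 1; -0.095 0.001 0 0 1; -0.1 -0.001 0 0 1; -0.105 -0.003 0 0 1; -0.108 -0.003 0 0 1; -0.108 -0.003 0 0 1"

```text
time: 3.37
tool_pos: [0.5221, 0.0392, 0.1378]
tcp_rot: [[0.0, 1.0, 0.001], [1.0, -0.0, -0.001], [-0.001, 0.001, -1.0]]
force: [5.5, -1.5, 0.6]
gripper_width: 0.0004
grasp_force: 2.7
```

Emit:
jog_arm --steps "-0.002 -0.001 0 0 1; -0.004 -0.002 0 0 1; -0.005 -0.002 0 0 1; -0.005 -0.002 0 0 1; -0.005 -0.002 0 0 1"

```text
time: 3.78
tool_pos: [0.5176, 0.0374, 0.1377]
tcp_rot: [[0.0, 1.0, 0.001], [1.0, -0.0, -0.001], [-0.001, 0.001, -1.0]]
force: [5.9, -2.1, 1.4]
gripper_width: 0.0007
grasp_force: 3.0
```

Emit:
jog_arm --steps "-0.001 -0.0005 0 0 1; -0.002 -0.001 0 0 1; -0.003 -0.0015 0 0 1; -0.004 -0.002 0 0 1; -0.004 -0.002 0 0 1; -0.004 -0.002 0 0 1"

```text
time: 4.28
tool_pos: [0.5146, 0.0357, 0.1379]
tcp_rot: [[0.0, 1.0, 0.004], [1.0, -0.0, -0.0], [-0.0, 0.004, -1.0]]
force: [11.3, 1.0, -1.0]
gripper_width: 0.0002
grasp_force: 5.1
```

```bash
python3 - <<'E'
from h import *
print(sensors.sense()['force'])
a=snap('scene','e.png');b=snap('side','f.png')
B=cv2.resize(b['img'][130:270,220:400],(600,467))
cv2.imwrite('pics/f1.png',B[:,:,::-1])
E
```

```text
[11.33668282  0.98590861 -1.04458008]
```

View pics/f1.png

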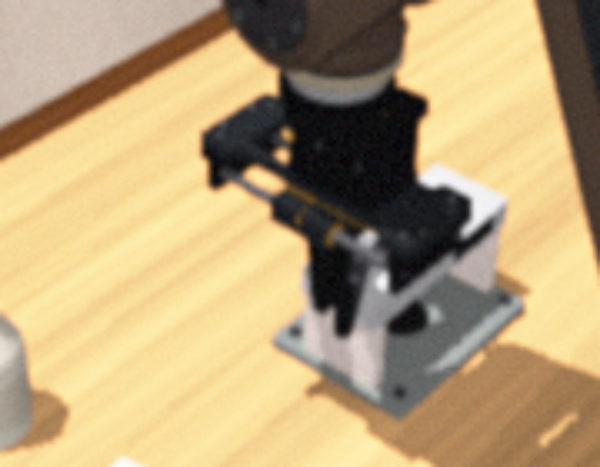

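The view shows the fingers at (340,300) against the knob, over the near edge of the block. The force has jumped, which suggests the stop. I'll confirm with 2 mm more.

Emit:
jog_arm --steps "-0.001 0 0 0 1; -0.002 0 0 0 1; -0.002 0 0 0 1; -0.002 0 0 0 1"

```text
time: 4.72
tool_pos: [0.514, 0.0356, 0.138]
tcp_rot: [[0.0, 1.0, 0.007], [1.0, -0.0, -0.0], [-0.0, 0.007, -1.0]]
force: [17.2, 1.9, -5.4]
gripper_width: 0.0006
grasp_force: 8.3
```

Firmly at the stop. Now I retreat along the arc, past the rest position, and rise.

Emit:
jog_arm --steps "0.01 0.003 0 0 1; 0.02 0.006 0 0 1; 0.03 0.01 0 0 1; 0.04 0.012 0 0 1; 0.055 0.012 0 0 1; 0.07 0.01 0 0 1; 0.085 0.008 0 0 1; 0.1 0.007 0 0 1; 0.115 0.007 0 0 1; 0.125 0.007 0 0 1; 0.125 0.007 0.03 0 0.4; 0.125 0.007 0.07 0 0.4; 0.1 0.04 0.1 0 0.4; 0.07 0.08 0.12 0 0.4; 0.04 0.12 0.12 0 0.4; 0.01 0.16 0.12 0 0.4; -0.02 0.2 0.12 0 0.4; -0.04 0.23 0.12 0 0.4; -0.04 0.23 0.12 0 0.4; -0.04 0.23 0.12 0 0.4"

```text
time: 6.38
tool_pos: [0.4669, 0.2701, 0.2576]
tcp_rot: [[-0.005, 1.0, -0.003], [1.0, 0.005, -0.0], [-0.0, -0.003, -1.0]]
force: [0.5, -0.3, 0.1]
gripper_width: 0.0283
grasp_force: 0.0
```

```bash
python3 - <<'E'
from h import *
a=snap('scene','g.png');b=snap('side','h.png');w=snap('wrist','w.png')
B=cv2.resize(b['img'][150:270,240:400],(560,420));W=cv2.resize(w['img'],(560,350))
A=cv2.resize(a['img'][170:280,260:360],(240,264))
C=np.zeros((600,800,3),np.uint8);C[:350,:560]=W;C[350:,:333]=cv2.resize(B,(333,250));C[336:,560:]=A
cv2.imwrite('pics/h1.png',C[:,:,::-1])
P=cloud(b);Q=P[175:250,285:380].reshape(-1,3);K=Q[(Q[:,2]>.135)&(Q[:,2]<.17)];print('knob',len(K),np.median(K,0))
T=Q[(Q[:,2]>.1025)&(Q[:,2]<.111)&(Q[:,1]<-.04)];print('disc',len(T),T.mean(0),T.min(0),T.max(0))
P=cloud(w)
Q=P.reshape(-1,3);Q=Q[np.isfinite(Q[:,0])]
H=Q[(Q[:,2]>.144)&(Q[:,2]<.158)&(Q[:,1]>.28)&(Q[:,1]<.38)&(abs(Q[:,0]-.478)<.05)].astype(np.float32)
print('head',len(H),H.mean(0) if len(H) else 0, cv2.minAreaRect(np.ascontiguousarray(H[:,:2])) if len(H)>4 else 0)
E
```

```text
knob 18 [0.58572265 0.03989188 0.15684323]
disc 122 [ 0.57766846 -0.06737681  0.10488888] [ 0.51154853 -0.14855426  0.10263604] [ 0.60541948 -0.04246789  0.11068121]
head 663 [0.47891843 0.3279344  0.15005182] ((0.47895970940589905, 0.32778048515319824), (0.021940290927886963, 0.021939916536211967), 9.163436889648438)
```

View pics/h1.png

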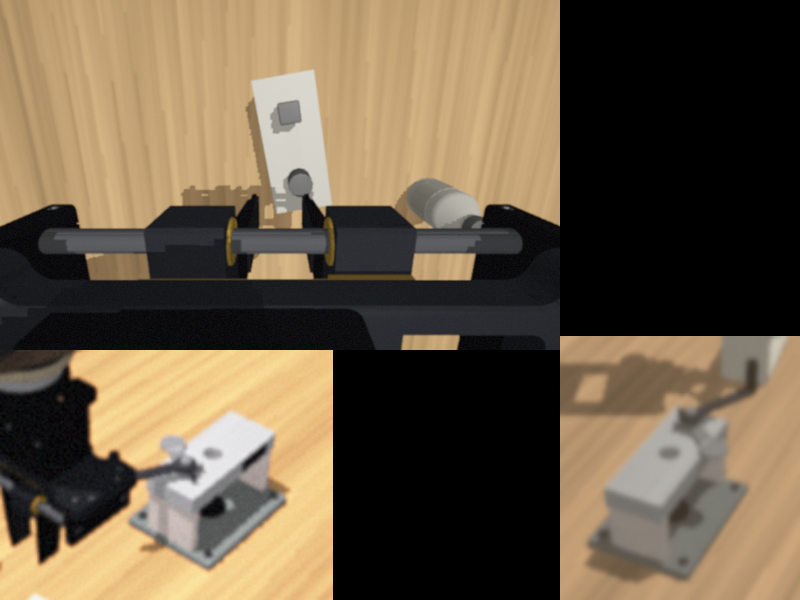

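The wrist image shows the square head at (289,112) and the round head at (298,182). The side crop shows the lever back at rest, the hole open at (213,453) and the disc swung off at (173,443). Next I move over the head, opening and turning by 0.16 rad.

Emit:
jog_arm --steps "0.004 0.03 0 0.08 -0.3; 0.008 0.062 0 0.16 -0.3; 0.008 0.062 0 0.16 -0.3; 0.008 0.062 -0.02 0.16 -0.3; 0.008 0.062 -0.04 0.16 -0.3; 0.008 0.062 -0.05 0.16 -0.3; 0.008 0.062 -0.05 0.16 -0.3; 0.008 0.062 -0.05 0.16 -0.3; 0.008 0.062 -0.05 0.16 -0.3"

```text
time: 7.28
tool_pos: [0.4797, 0.3277, 0.2085]
tcp_rot: [[-0.158, 0.987, 0.001], [0.987, 0.158, 0.0], [0.0, 0.001, -1.0]]
force: [-0.8, 0.5, 0.1]
gripper_width: 0.062
grasp_force: 0.0
```

```bash
python3 - <<'E'
from h import *
s=sensors.sense();print(s['tool_pos'],s['tcp_rot'],s['gripper_width'])
b=snap('side','i.png');a=snap('scene','j.png')
A=cv2.resize(b['img'][170:240,290:390],(800,560));cv2.imwrite('pics/i1.png',A[:,:,::-1])
# hole: depth points below block top inside
for d in(a,b):
    P=cloud(d)
    m=(P[...,0]>.45)&(P[...,0]<.65)&(P[...,1]>-.2)&(P[...,1]<0)&(P[...,2]>.094)&(P[...,2]<.1035)
    T=np.ascontiguousarray(P[m][:,:2].astype(np.float32));print(cv2.minAreaRect(T),P[m][:,2].mean())
    X=np.array([(.5455+.012*np.cos(t),-.0943+.012*np.sin(t),.1) for t in np.linspace(0,6.28,12)]);print(proj(d,X).min(0),proj(d,X).max(0))
E
```

```text
[0.47973526 0.32769618 0.20854649] [[-1.58368079e-01  9.87379686e-01  9.52465087e-04]
 [ 9.87380113e-01  1.58367752e-01  4.10284800e-04]
 [ 2.54267123e-04  1.00542110e-03 -9.99999462e-01]] 0.06195498389842675
((0.5466552972793579, -0.09338401257991791), (0.07215173542499542, 0.1736368089914322), 1.251724123954773) 0.10064185365378128
[300.44075546 215.61329668] [309.1358804  220.99703206]
((0.5558936595916748, -0.09521011263132095), (0.09736215323209763, 0.17447711527347565), 1.491579294204712) 0.0985919813617278
[337.11763262 196.3162569 ] [346.42462522 202.13598615]
```

View pics/i1.png

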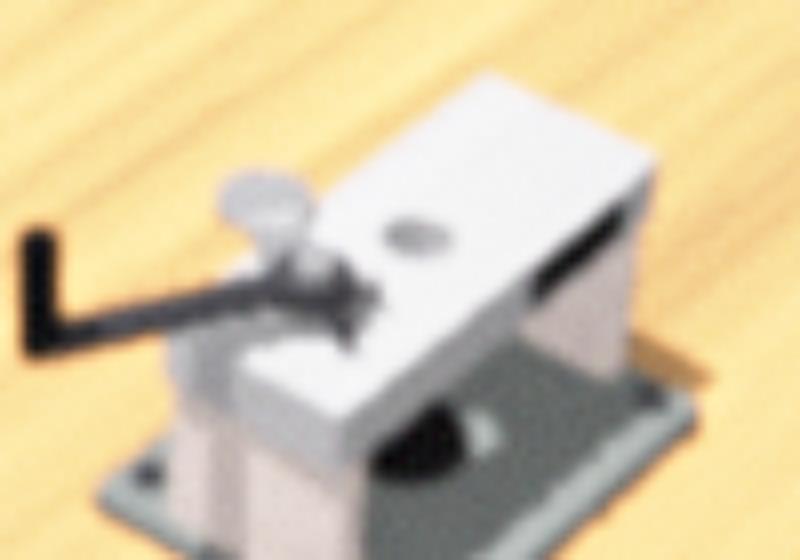

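The hole is clear at crop (418,237), which is pixel (342.3,199.6). The predicted centre was (341.8,199.2), so the hole is at about (0.5455,-0.094). The lever is back, with its knob at (38,240). Now the grasp.

Emit:
jog_arm --steps "-0.001 0 -0.02 0 -0.3; -0.001 0 -0.05 0 -0.3; -0.001 0 -0.075 0 -0.3; -0.001 0 -0.083 0 -0.3; -0.001 0 -0.083 0 -0.3; -0.001 0 -0.083 0 0.7; -0.001 0 -0.083 0 0.7; -0.001 0 -0.083 0 0.7; -0.001 0 -0.083 0 0.7; -0.001 0 -0.083 0 0.7; -0.001 0 -0.083 0 0.7; -0.001 0 -0.083 0 0.7; -0.001 0 -0.083 0 0.7; -0.001 0 -0.083 0 0.7; -0.001 0 -0.083 0 0.7; -0.001 0 -0.083 0 0.7" --newtons 25

```text
time: 8.72
tool_pos: [0.4781, 0.3281, 0.125]
tcp_rot: [[-0.159, 0.987, 0.0], [0.987, 0.159, 0.0], [0.0, 0.001, -1.0]]
force: [-1.3, 0.7, 6.2]
gripper_width: 0.0216
grasp_force: 25.0
```

Emit:
jog_arm --steps "0 0 0.01 0 0.7; 0 0 0.025 0 0.7; 0 0 0.045 0 0.7; 0 0 0.065 0 0.7; 0 0 0.085 0 0.7; 0 0 0.105 0 0.7; 0 0 0.125 0 0.7; 0 0 0.145 0 0.7; 0 0 0.165 0 0.7; 0 0 0.18 0 0.7; 0 0 0.185 0 0.7; 0 0 0.185 0 0.7; 0 0 0.185 0 0.7; 0 0 0.185 0 0.7"

```text
time: 9.88
tool_pos: [0.4777, 0.3278, 0.3085]
tcp_rot: [[-0.159, 0.987, -0.002], [0.987, 0.159, -0.001], [-0.001, -0.002, -1.0]]
force: [-0.6, -0.2, -0.5]
gripper_width: 0.0223
grasp_force: 25.0
```

```bash
cat > rod.py <<'E'
from h import *
def rod(w):
    # mask shank points in clouds from scene & side around the TCP; fit axis
    s=sensors.sense();p=s['tool_pos'];print('tcp',p.round(4),'F',s['force'].round(1),s['gripper_width'],s['grasp_force'])
    for n in('scene','side'):
        d=snap(n,f'{w}_{n}.png');P=cloud(d)
        m=(np.hypot(P[...,0]-p[0],P[...,1]-p[1])<.025)&(P[...,2]<p[2]-.03)&(P[...,2]>p[2]-.15)
        Q=P[m]
        print(n,len(Q))
        for z0 in np.arange(p[2]-.15,p[2]-.03,.015):
            q=Q[(Q[:,2]>=z0)&(Q[:,2]<z0+.015)]
            if len(q)>2: print('  z%.3f n%d'%(z0+.0075,len(q)),(np.median(q,0)[:2]-p[:2]).round(4), 'minz',q[:,2].min().round(4))
        u=proj(d,[p])[0].astype(int)
        yield n,d,u
E
python3 - <<'E'
from rod import *
C=np.zeros((500,800,3),np.uint8)
for i,(n,d,u) in enumerate(rod('k')):
    print(n,u);c=d['img'][max(0,u[1]-30):u[1]+70,max(0,u[0]-40):u[0]+40];C[:,400*i:400*i+400]=cv2.resize(c,(400,500))
cv2.imwrite('pics/k.png',C[:,:,::-1])
E
```

```text
tcp [0.4777 0.3278 0.3085] F [-0.6 -0.2 -0.5] 0.022253356427798642 24.996705651283264
scene 55
  z0.196 n7 [0.0024 0.0004] minz 0.1945
  z0.211 n9 [0.0026 0.0005] minz 0.2043
  z0.226 n10 [0.0025 0.0002] minz 0.2186
  z0.241 n8 [0.0013 0.0011] minz 0.2358
  z0.256 n8 [0.001  0.0014] minz 0.2503
  z0.271 n13 [0.0007 0.0023] minz 0.2643
scene [346  92]
side 146
  z0.196 n14 [-0.0029  0.0037] minz 0.1946
  z0.211 n26 [-0.0027  0.003 ] minz 0.2038
  z0.226 n23 [-0.0029  0.0032] minz 0.2188
  z0.241 n26 [-0.0033  0.003 ] minz 0.2337
  z0.256 n30 [-0.003   0.0034] minz 0.2488
  z0.271 n27 [-0.003   0.0029] minz 0.2638
side [225 235]
```

View pics/k.png

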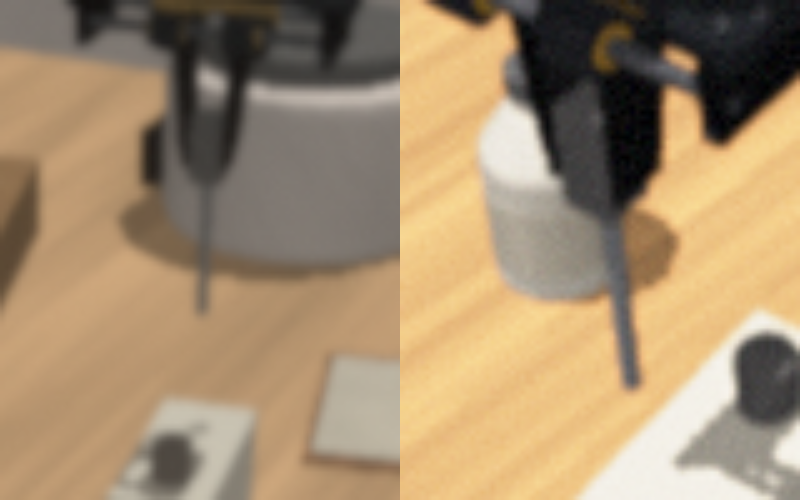

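Both views show the rod hanging upright, with its tip at (203,312) and (630,385) in the crop panels. The tip is 0.1145 m below the TCP. Next I carry it high over the station.

Emit:
jog_arm --steps "0.002 -0.01 0 0 0.7; 0.005 -0.03 0 0 0.7; 0.01 -0.06 0 0 0.7; 0.015 -0.09 0 0 0.7; 0.02 -0.12 0 0 0.7; 0.025 -0.15 0 0 0.7; 0.03 -0.18 0 0 0.7; 0.035 -0.21 0 0 0.7; 0.04 -0.24 0 0 0.7; 0.045 -0.27 0 0 0.7; 0.05 -0.3 0 0 0.7; 0.055 -0.33 0 0 0.7; 0.06 -0.36 0 0 0.7; 0.063 -0.39 0 0 0.7; 0.066 -0.41 0 0 0.7; 0.067 -0.42 0 0 0.7; 0.067 -0.4245 0 0 0.7; 0.067 -0.4245 0 0 0.7; 0.067 -0.4245 -0.01 0 0.7; 0.067 -0.4245 -0.02 0 0.7"

```text
time: 11.65
tool_pos: [0.5449, -0.0954, 0.2892]
tcp_rot: [[-0.16, 0.987, 0.001], [0.987, 0.16, -0.0], [-0.0, 0.001, -1.0]]
force: [-0.5, 0.0, -0.5]
gripper_width: 0.022
grasp_force: 25.0
```

Emit:
jog_arm --steps "0 0 -0.02 0 0.7; 0 0 -0.035 0 0.7; 0 0 -0.045 0 0.7; 0 0 -0.045 0 0.7; 0 0 -0.045 0 0.7"

```text
time: 12.07
tool_pos: [0.545, -0.0959, 0.2443]
tcp_rot: [[-0.16, 0.987, -0.001], [0.987, 0.16, 0.0], [0.0, -0.001, -1.0]]
force: [0.6, -1.2, 0.9]
gripper_width: 0.022
grasp_force: 25.0
```

```bash
python3 - <<'E'
from rod import *
C=np.zeros((500,800,3),np.uint8)
for i,(n,d,u) in enumerate(rod('l')):
    u=proj(d,[(.5455,-.0943,.115)])[0].astype(int);print(n,u)
    c=d['img'][u[1]-30:u[1]+20,u[0]-20:u[0]+20];C[:,400*i:400*i+400]=cv2.resize(c,(400,500),interpolation=cv2.INTER_CUBIC)
cv2.imwrite('pics/l.png',C[:,:,::-1])
E
```

```text
tcp [ 0.545  -0.0959  0.2443] F [ 0.6 -1.2  0.9] 0.02196188088621984 24.996766448020935
scene 225
  z0.102 n146 [-0.0011  0.0009] minz 0.0946
  z0.132 n8 [0.0025 0.0008] minz 0.132
  z0.147 n12 [0.0012 0.0016] minz 0.1399
  z0.162 n15 [0.0003 0.0005] minz 0.1548
  z0.177 n14 [0.0013 0.0003] minz 0.1711
  z0.192 n14 [0.0026 0.0008] minz 0.1847
  z0.207 n16 [0.0028 0.0003] minz 0.1999
scene [304 213]
side 241
  z0.102 n152 [-0.0005 -0.002 ] minz 0.0945
  z0.132 n9 [-0.0008  0.0023] minz 0.1301
  z0.147 n15 [-0.002   0.0034] minz 0.1411
  z0.162 n17 [-0.001   0.0021] minz 0.1548
  z0.177 n15 [-0.0017  0.0029] minz 0.1693
  z0.192 n14 [-0.0021  0.0048] minz 0.1862
  z0.207 n19 [-0.0012  0.0032] minz 0.1994
side [342 194]
```

View pics/l.png

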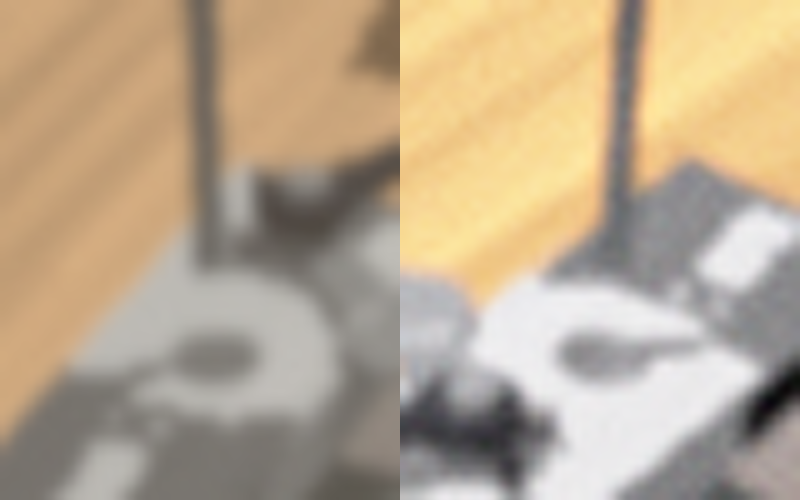

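Rod over the hole: the shank ends at (208,265) in the left panel and (617,240) in the right. The hole is near (215,355) and (603,355). I'll compute the offset to sub-pixel accuracy.

```bash
python3 - <<'E'
from h import *
from scipy.optimize import least_squares
tcp=np.array([.545,-.0959,.2443]);hole0=np.array([.5455,-.0943,.1]);obs=[]
for n,pre in(('scene','g'),('side','i')):
    d=dict(np.load(f'pics/{pre}.npz'));g=cv2.cvtColor(d['img'],cv2.COLOR_RGB2GRAY).astype(float)
    u=proj(d,[hole0])[0]
    v0,u0=int(u[1])-5,int(u[0])-7;w=g[v0:v0+11,u0:u0+15]
    bg=np.percentile(w,75);k=np.clip(bg-w-8,0,None)
    n_,lab,st,ce=cv2.connectedComponentsWithStats((k>12).astype(np.uint8));
    c=min(range(1,n_),key=lambda i:np.linalg.norm(ce[i]+[u0,v0]-u));print(n,'hole pred',u,'seen',ce[c]+[u0,v0],st[c])
    h=ce[c]+[u0,v0]
    e=dict(np.load(f'pics/l_{n}.npz'));g=cv2.cvtColor(e['img'],cv2.COLOR_RGB2GRAY).astype(float)
    res=[]
    for z in np.arange(.145,.215,.005):
        p=proj(e,[(tcp[0],tcp[1],z)])[0];r=int(round(p[1]));
        zz=p[0]
        cols=np.arange(int(zz)-7,int(zz)+9);L=g[r,cols];k=np.clip(np.median(L)-L-10,0,None)
        if k.sum()>0: res.append((k*cols).sum()/k.sum()-zz)
    print(n,'rod-TCPaxis px',np.round(res,2));obs.append((d,h,np.median(res)))
f=lambda x:np.concatenate([proj(d,[(x[0],x[1],.1)])[0]-h for d,h,_ in obs])
s=least_squares(f,hole0[:2]);print('hole',s.x,f(s.x))
f2=lambda x:[proj(d,[(tcp[0]+x[0],tcp[1]+x[1],.18)])[0,0]-proj(d,[(tcp[0],tcp[1],.18)])[0,0]-r for d,_,r in obs]
s2=least_squares(f2,[0,0]);print('rod axis',tcp[:2]+s2.x)
# direct lateral gap rod vs hole in px
for (d,h,r) in obs: print('lateral rod-hole px',proj(d,[(tcp[0],tcp[1],.1)])[0,0]+r-h[0])
E
```

```text
scene hole pred [304.73887604 218.23891759] seen [305.16666667 218.28571429] [ 4  3  9  6 42]
scene rod-TCPaxis px [4.85 4.45 4.28 3.93 0.49 0.65 0.65 0.42 0.36 0.45 0.57 0.62 0.54 0.49
 0.4 ]
side hole pred [341.7994811 199.1587245] seen [341.65 199.2 ] [ 3  3 10  6 40]
side rod-TCPaxis px [ 0.41 -0.11  1.94  1.65 -0.2  -0.29 -0.41 -0.41 -0.34 -0.42 -0.46 -0.51
 -0.4  -0.44 -0.49]
hole [ 0.54614828 -0.09395059] [-0.15706085 -0.05142141 -0.13503842 -0.08614543]
rod axis [ 0.54774748 -0.09782041]
lateral rod-hole px -0.30291977809872606
lateral rod-hole px 0.2970907404202876
```

The rod and hole agree to within 1 mm. I apply a small correction of (+0.5, +0.5) mm, then lower until the tip is at z = 0.055 (TCP 0.170).

Emit:
jog_arm --steps "0.0005 0.0005 0 0 0.7; 0.0005 0.0005 0 0 0.7; 0.0005 0.0005 -0.008 0 0.7; 0.0005 0.0005 -0.016 0 0.7; 0.0005 0.0005 -0.024 0 0.7; 0.0005 0.0005 -0.032 0 0.7; 0.0005 0.0005 -0.04 0 0.7; 0.0005 0.0005 -0.048 0 0.7; 0.0005 0.0005 -0.056 0 0.7; 0.0005 0.0005 -0.064 0 0.7; 0.0005 0.0005 -0.07 0 0.7; 0.0005 0.0005 -0.075 0 0.7; 0.0005 0.0005 -0.075 0 0.7; 0.0005 0.0005 -0.075 0 0.7; 0.0005 0.0005 -0.075 0 0.7; 0.0005 0.0005 -0.075 0 0.7; 0.0005 0.0005 -0.075 0 0.7; 0.0005 0.0005 -0.075 0 0.7"

```text
time: 13.67
tool_pos: [0.5456, -0.096, 0.1699]
tcp_rot: [[-0.159, 0.987, 0.001], [0.987, 0.159, -0.0], [-0.0, 0.001, -1.0]]
force: [0.4, -0.1, -0.3]
gripper_width: 0.0222
grasp_force: 25.0
```

```bash
python3 - <<'E'
from h import *
s=sensors.sense();print(s['tool_pos'],s['force'],s['wrist_torque'],s['grasp_force'],abs(s['qd']).max())
C=np.zeros((500,800,3),np.uint8)
for i,n in enumerate(('scene','side')):
    d=snap(n,f'm_{n}.png');u=proj(d,[(.5455,-.0943,.1)])[0].astype(int)
    c=d['img'][u[1]-30:u[1]+45,u[0]-30:u[0]+30];C[:,400*i:400*i+400]=cv2.resize(c,(400,500),interpolation=cv2.INTER_CUBIC)
cv2.imwrite('pics/m.png',C[:,:,::-1])
P=cloud(d);Q=P[175:250,285:380].reshape(-1,3);K=Q[(Q[:,2]>.135)&(Q[:,2]<.16)&(Q[:,1]>0)];print('knob',len(K),np.median(K,0))
E
```

```text
[ 0.54561083 -0.09600084  0.1699458 ] [ 0.41095289 -0.07337228 -0.28787557] [-0.0095334  -0.03802531 -0.04709928] 24.996888041496277 0.10906996736739907
knob 57 [0.58289242 0.04319599 0.1506466 ]
```

View pics/m.png

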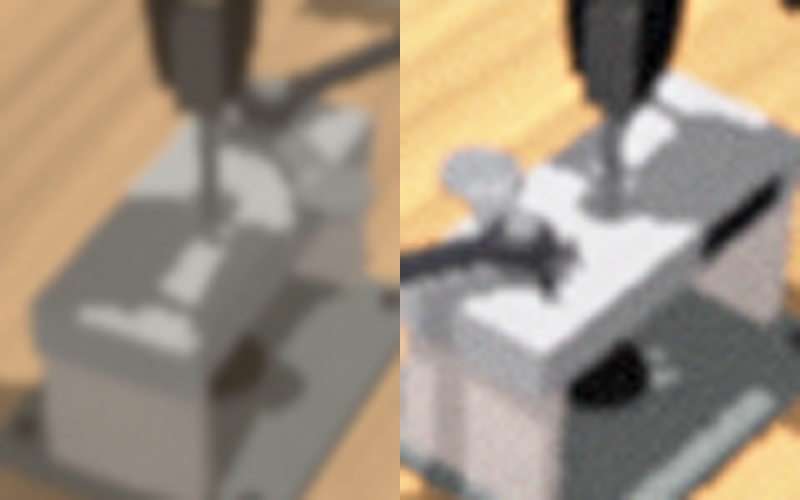

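The rod stands in the hole, at (613,190) with the hole spanning about 580–642 in the right panel, so it is centred. There is no contact force, and the shutter is open with the lever at rest. Handing in.

```bash
python3 -c "
from workcell import order
print(order.close_job())"
```

```text
the job is handed in; nothing more can be done
None
```

The lever went to its stop and sprang back, leaving the shutter open, and the long rod is held still and centred in the guide hole, its tip about 20 mm below the block by calculation from the gripper height; no contact force showed at the end, and the job was handed in at about 14 s.

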